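# Clamp the green cartridge in its bonding jig

## Robot

A 7-joint arm with a two-finger parallel gripper is mounted at the origin on the work surface. World frame = base frame: x ahead of the robot, y to its left, z up, the work surface at z = 0. Lengths are in mm, angles in rad, forces in N, time in s.
With the tool pointing down it reaches from about 425 to 875 mm from the base axis. Payload 4.7 kg.
Tool frame: the origin (TCP) lies on the centre line of the jaws, within the pads' length; the fingertips stand 25 mm ahead of it and the grasp point (between the pads) lies 6 mm ahead of it; y points along the fingers, z is the direction in which the jaws open and shut, and the axes are right-handed (so a half turn about y gives the same grasp; the last joint's range is limited). The gripper opens to 87 mm and grips with 3 to 60 N. Pads are 19 mm wide; open, the fingers measure 117 mm over their backs; the gripper's body (75 mm by 190 mm) begins 51 mm behind the grasp point.
Start: joints at [-1.239, 0.321, -0.07, 1.45, 0.023, 1.371, -0.057], TCP at [203.136, 617.461, 247.587] pointing down, gripper open.
Joint ranges: [-2.86, 2.86], [-0.3, 2.09], [-1.38, 1.24], [0.06, 2.45], [-1.56, 4.7], [0.09, 2.05], [-2.69, 2.69]. Speed limits (rad/s): [2.57, 2.57, 3.14, 3.14, 3.14, 3.14, 3.14].

## Interface

Orientations are given as a unit quaternion [w, x, y, z].
In Python, from bench import r gives the robot as it stands. The module is installed in compiled form; this text tells all that it offers.
- The arm moves only by the shell command python3 -m inch 'ROWS' [OPENING] [FORCE]. ROWS is JSON, a list of rows, each a list of 2 entries, a list of its own where there are three numbers: the shift along the tool's x, y, z scaled (see below), then the turn about the tool's y scaled (see below). A call has 1 to 12 rows; each row is the pose to reach, as a shift and turn from the pose commanded when the call began, along the tool's axes at that moment; what a row does not reach only later rows make up. The controller multiplies each number of a shift by 0.5 m and each number of a turn by 30 degrees. A row lasts 1/12 s, in which the tool goes at most 41.7 mm and 7.16 degrees, less where a joint would pass 70% of its speed; a pose out of reach is approached as far as the arm can. A call with a number of a shift or a turn outside -1 to 1 is refused whole. A call with a gripper value outside its range is refused whole. OPENING is the closure in counts, from 0 (fully open) to 255 (shut), set as the call begins (- or left out, the last holds). The fingers move at their own pace and stop on an object; FORCE is the grip in N (left out, the last holds). Time passes only in rows, so rows that repeat a pose let the fingers close. It gives the time, the measured TCP pose, the force and the opening at its end, in the units of the state.
- r.get_state(): the state, without advancing time (a new reading comes with each control period).
- r.capture(name): name is "scene" or "top" or "wrist"; returns the picture (480x640x3 uint8, red, green, blue); there is no depth.
- r.camera_info(name): a dict with "fovy" (degrees; the focal length in pixels is half the picture's height over the tangent of half this angle, whatever the lens; pixels are square), "cx", "cy" (the principal point, pixels), "rvec" (rotation vector, rad) and "tvec" (3), from world to camera coordinates, as OpenCV has them. Camera axes: x right, y down, z forward; pixel columns grow to the right and rows downward; lengths in mm; the calibration is good to about 2 mm. A picture is of the moment at which its call begins: read the wrist's pose just before it. camera_info takes no time and is no camera call; for the wrist camera it gives the pose at the moment of the call.
- r.job_done(): hands the job in, once; it reports no verdict.
The state is a dict: "t": time; "joints": joint angles; "joint_vel": joint speeds; "effort": joint torques, N m; "position": TCP position; "orientation": TCP orientation; "wrist_force": force on the tool from outside, world axes, zero at the start; "torque": the same for the moment, N m; "finger_gap": finger opening in mm.
Only numpy, scipy, OpenCV 4.12 (cv2) and the standard library are available. Lean on these libraries where they do the work, as an engineer would, in place of code of your own. Each camera call takes 0.05 s, during which the arm holds its last target. There are 200 camera calls.

## Task

On the bench stand two small jigs, one holding a green tubing cartridge and one a yellow one, each with a raised toggle clamp. Push the red handle of the green cartridge's clamp down over centre, fully home, so that its rubber pad holds the cartridge where it sits. Leave the yellow cartridge's clamp open.

Things in the scene. Friction and masses are not known exactly. Their poses are not given: they have to be found in the camera images.
- green_handle (a joint): Handle hinge of the green cartridge's clamp, rad: 0 = open (handle 55 degrees above level, pad arm up); grows as the handle goes down and outwards, away from the pad; dead centre 0.84, hard stop 0.96 (handle level). Level pivot axis across the jig, 70 mm above the bench. Takes 3 to 5 N at the grip; past centre it snaps home and stays, let go short of it, it springs back part way.
- green_grip (a point): Point on the centre line of that handle's red grip, 105 mm from the pivot. The grip is a round bar 20 mm thick, reaching from 55 to 135 mm from the pivot, nothing but jig plate and bench below. Axes at joint value 0: z up, x level, from the handle towards the pad; they turn with the handle about y.
- green_cartridge: Loose green block 60 x 50 x 28 mm with white hose barbs on two sides, seated between low white rails on the jig's aluminium plate (200 x 120 x 20 mm). Origin: centre of its underside; x along the jig, away from the handle; z up. The clamp's pivot lies 80 mm from it towards the handle; the black pad, 20 mm across, comes down on the middle of its top.
- yellow_handle (a joint): The same hinge on the clamp of the identical jig with the yellow cartridge, rad: 0 = open, 0.96 = closed. To be left open.
Things that resemble listed ones, but are neither listed nor needed, are in the scene too. What is shaped like the part that bears green_handle but purple is not meant.

How it is judged:
By the outcome, as a careful person would: the job done as asked, in the order asked, and still so for the second after the job is handed in, with the robot touching nothing.
It also fails if it takes over 32 s, if anything falls off the work surface, if the arm or the gripper's body presses on something with over 40 N, if the wrist force passes 120 N, or if a joint passes its speed limit or range.

## Working session

There is one attempt and no reset: what is moved stays moved. The work goes in short steps, Python scripts to look and compute and a shell command to move; the robot and the scene stay as the last step left them, time stands still between calls to the robot, and variables do not carry over. Pictures are saved under pics/ and viewed, about 8 in all and at most 12, crops included, and the job is handed in when it is done.

```bash
mkdir -p pics; cat > h.py <<'E'
import numpy as np, cv2
from bench import r
from scipy.spatial.transform import Rotation as R
def cam(n):
    i=r.camera_info(n); f=240/np.tan(np.radians(i["fovy"])/2)
    return f,i["cx"],i["cy"],R.from_rotvec(np.ravel(i["rvec"])).as_matrix(),np.ravel(i["tvec"])
def ray(n,u,v):
    f,cx,cy,M,t=cam(n); return -M.T@t, M.T@np.array([(u-cx)/f,(v-cy)/f,1])
def atz(n,u,v,z):
    c,d=ray(n,u,v); return c+d*(z-c[2])/d[2]
def proj(n,P):
    f,cx,cy,M,t=cam(n); q=M@np.array(P,float)+t; return np.array([f*q[0]/q[2]+cx,f*q[1]/q[2]+cy])
def snap(n,name):
    im=r.capture(n)[:,:,::-1].copy(); cv2.imwrite(f"pics/{name}.png",im); return im
def axes(): 
    s=r.get_state(); return np.array(s["position"]),R.from_quat(np.roll(s["orientation"],-1)).as_matrix()
E
python3 - <<'E'
from h import *
snap("top","top1");snap("scene","sc1")
print(r.get_state()); print(axes()[1].round(3))
for n in("top","scene","wrist"): print(n,r.camera_info(n))
E
```

```text
{'t': 0.1, 'joints': array([-1.23892339,  0.3217414 , -0.07008737,  1.45152101,  0.0225969 ,
        1.37082754, -0.05689377]), 'joint_vel': array([-0.00103154, -0.002769  , -0.00082949, -0.00350968,  0.00181029,
        0.0007903 ,  0.00053757]), 'effort': array([ 1.88231625e-04, -4.92571700e+01, -4.05665673e-01, -3.13396955e+01,
       -6.41149934e-02,  3.95936274e-02,  9.24561846e-05]), 'position': array([202.99500745, 617.01702445, 246.59180044]), 'orientation': array([-0.69760053,  0.69880315, -0.11192954,  0.11180092]), 'wrist_force': array([ 0.5060502 , -0.51135925, -0.50528701]), 'torque': array([ 0.0295726 , -0.01342929,  0.01713537]), 'finger_gap': 87.21141609721246}
[[ 0.95  -0.     0.312]
 [-0.312 -0.002  0.95 ]
 [ 0.    -1.    -0.002]]
top {'fovy': 53.082290259761066, 'cx': 319.90899908715164, 'cy': 238.01482458660774, 'rvec': array([ 2.14615094, -2.09063124,  0.21692221]), 'tvec': array([ -78.9113789 ,  480.37215424, 1181.73013576])}
scene {'fovy': 46.0073191308612, 'cx': 326.67020032070417, 'cy': 237.1167641470208, 'rvec': array([ 1.54081972,  2.13675494, -0.79969194]), 'tvec': array([ 184.65392549, -242.15614261, 1484.75610061])}
wrist {'fovy': 64.32386864460943, 'cx': 323.8495785293418, 'cy': 240.14616258091638, 'rvec': array([-2.35789338, -1.70525039, -0.23170919]), 'tvec': array([-648.42929452,  -32.1740799 ,  390.59428523])}
```

View pics/top1.png

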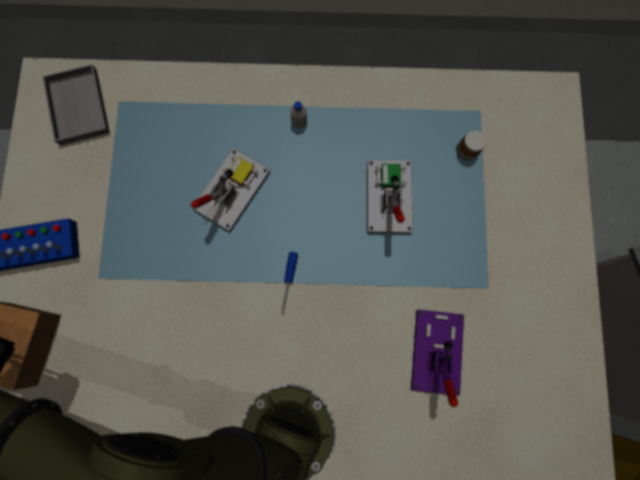

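View pics/sc1.png

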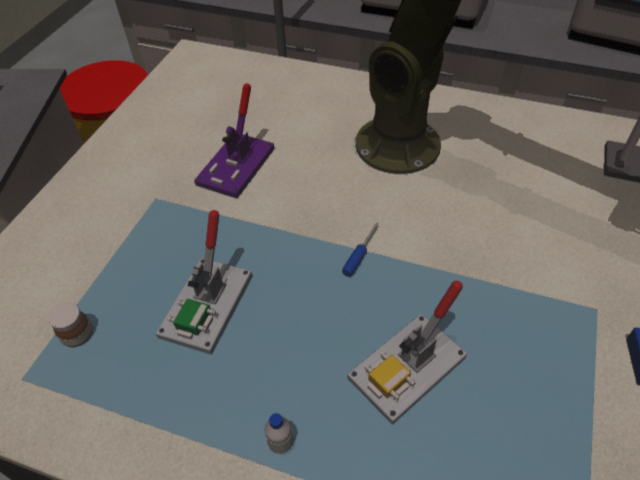

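The top view shows the green jig at about (389,198) with its handle pointing towards the robot (grip near (400,213)). The yellow jig is at (232,190) and the purple decoy at (438,352). I'll enlarge the green jig in both views.

```bash
python3 - <<'E'
from h import *
a=cv2.imread("pics/top1.png")[150:245,345:440]; b=cv2.imread("pics/sc1.png")[200:360,145:265]
a=cv2.resize(a,(400,400),interpolation=3); b=cv2.resize(b,(360,480),interpolation=3)
o=np.zeros((480,780,3),np.uint8); o[:400,:400]=a; o[:,420:]=b; cv2.imwrite("pics/crop1.png",o)
for p in[(368,161),(411,161),(413,235),(367,234)]: print(atz("top",*p,20).round())
E
```

```text
[ 704. -191.   20.]
[ 708. -308.   20.]
[ 503. -311.   20.]
[ 502. -190.   20.]
```

View pics/crop1.png

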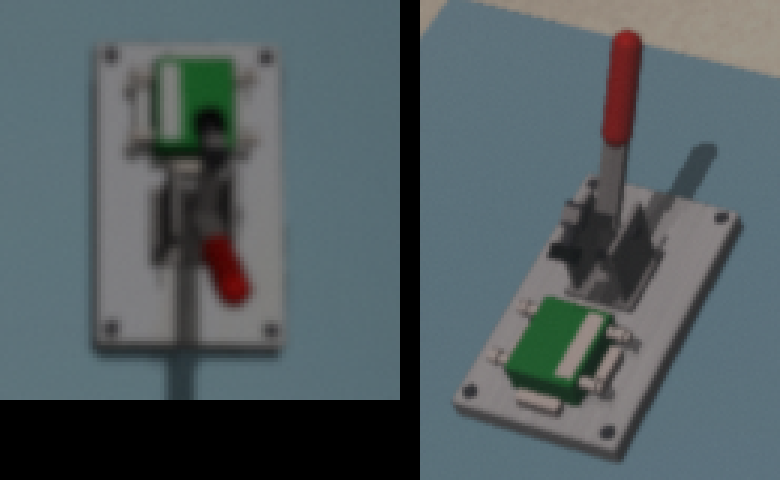

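```bash
python3 - <<'E'
from h import *
from scipy.optimize import least_squares
T=lambda u,v:(u/4.21+345,v/4.21+150); S=lambda u,v:((u-420)/3+145,v/3+200)
L=[(100,60),(100,-60),(-100,-60),(-100,60)]
top=[T(96,42),T(282,42),T(284,346),T(95,346)]; sc=[S(622,458),S(453,405),S(590,178),S(742,215)]
def pl(q,p,z):
    c,s=np.cos(q[2]),np.sin(q[2]); return [q[0]+c*p[0]-s*p[1],q[1]+s*p[0]+c*p[1],z]
f=lambda q:np.concatenate([proj(n,pl(q,p,20))-o for n,O in(("top",top),("scene",sc)) for p,o in zip(L,O)])
s=least_squares(f,[605,-250,0]);print(s.x,s.fun.round(1))
print(np.mean([atz("top",*T(*p),48) for p in[(155,60),(235,60),(233,155),(153,153)]],0).round(1))
g=lambda X:np.concatenate([proj("top",X)-T(235,295),proj("scene",X)-S(626,33)])
t=least_squares(g,[500,-250,180]);print("tip",t.x,t.fun.round(1))
# joint fit: cart centre cx along jig axis
P,M=axes()
for n,v in(("pads",P),):print(v.round(1))
E
```

```text
[ 6.11190271e+02 -2.47183057e+02  1.20128598e-02] [-1.7 -1.2 -1.7 -0.5 -0.4 -0.6 -1.1 -1.3 -1.3 -1.7 -0.6 -0.6 -0.6 -1.7
 -0.3 -0.9]
[ 655.6 -249.3   48. ]
tip [ 503.40486981 -251.81807848  178.2917765 ] [ 0.2 -0.1  0.2  0. ]
[203.  617.  246.6]
```

The jig is consistent across views: yaw is about 0.01 and the cartridge is near (656,-249), so the pivot is near (576,-250). The grip tip triangulates to (503,-252,178), against about (499,-250,181) predicted. I'll close the jaws, align the jaw axis with world y, and travel high.

```bash
python3 -m inch '[[[0.2,-0.144,-0.13],-0.62],[[0.79,-0.144,-0.512],-0.62],[[0.79,-0.144,-0.512],-0.62],[[0.79,-0.144,-0.512],-0.62],[[0.79,-0.144,-0.512],-0.62],[[0.79,-0.144,-0.512],-0.62],[[0.79,-0.144,-0.512],-0.62],[[0.79,-0.144,-0.512],-0.62],[[0.79,-0.144,-0.512],-0.62],[[0.79,-0.144,-0.512],-0.62],[[0.79,-0.144,-0.512],-0.62],[[0.79,-0.144,-0.512],-0.62]]' 255 20; python3 -c "
from h import *
print(axes()[1].round(3),r.get_state()['joints'].round(2))"
```

```text
t: 1.1
position: [501.6, 245.0, 320.0]
orientation: [-0.706, 0.708, 0.001, 0.001]
wrist_force: [0.2, -0.9, -0.0]
finger_gap: 15.1
[[ 1.     0.002  0.   ]
 [-0.    -0.002  1.   ]
 [ 0.002 -1.    -0.002]] [-0.71  0.1   0.22  1.58 -0.02  1.47  1.09]
```

```bash
python3 -m inch '[[[0.077,0,-0.3],0],[[0.077,0,-0.99],0],[[0.077,0,-0.99],0],[[0.077,0,-0.99],0],[[0.077,0,-0.99],0],[[0.077,0,-0.99],0],[[0.077,0,-0.99],0],[[0.077,0,-0.99],0],[[0.077,0,-0.99],0],[[0.077,0,-0.99],0],[[0.077,0,-0.99],0],[[0.077,0,-0.99],0]]'; python3 - <<'E'
from h import *
im=snap("wrist","w1"); print(axes()[0].round(1),r.get_state()['joints'].round(2))
a=snap("scene","sc2")
for p in[(577,-250,70),(500,-250,180),(517,-250,156),(656,-249,48)]: print(p,proj("wrist",p).round(),proj("scene",p).round())
E
```

```text
t: 2.1
position: [539.7, -246.2, 319.4]
orientation: [-0.707, 0.707, 0.002, -0.002]
wrist_force: [-0.4, 0.1, 0.1]
finger_gap: 0.6
[ 537.6 -255.8  319.2] [-0.17  0.2   0.66  1.5  -0.12  1.48  2.06]
(577, -250, 70) [328. 245.] [208. 273.]
(500, -250, 180) [329. 186.] [215. 209.]
(517, -250, 156) [328. 203.] [214. 224.]
(656, -249, 48) [329. 305.] [192. 311.]
```

View pics/w1.png

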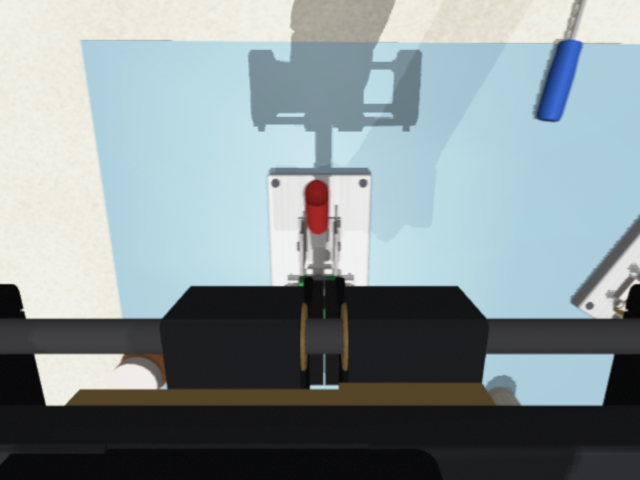

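The wrist view shows the handle pointing up-image (towards the robot), with its tip at (316,190). The arm was still settling, so I'll take the picture again at rest.

```bash
python3 - <<'E'
from h import *
print(axes()[0]); C={p:proj("wrist",p).round() for p in[(577,-250,70),(500,-250,180),(600,-250,20)]}
im=snap("wrist","w2"); print(axes()[0],C)
cv2.imwrite("pics/w2c.png",cv2.resize(im[150:300,220:420],(800,600),interpolation=3))
E
```

```text
[ 537.60019574 -252.29365551  319.1085582 ]
[ 538.6591159  -248.15052194  318.94992269] {(577, -250, 70): array([328., 245.]), (500, -250, 180): array([329., 186.]), (600, -250, 20): array([328., 252.])}
```

View pics/w2c.png

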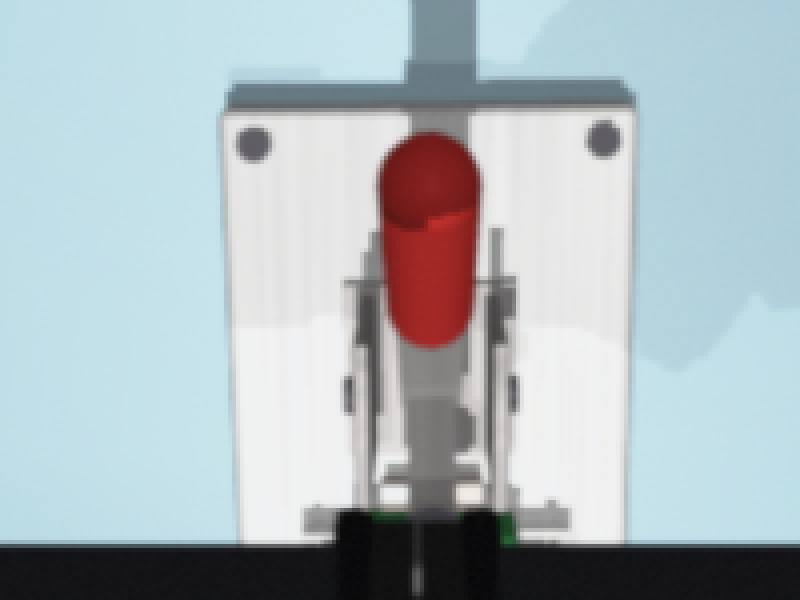

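```bash
python3 - <<'E'
from h import *
from scipy.optimize import least_squares
T=lambda u,v:(u/4.21+345,v/4.21+150); S=lambda u,v:((u-420)/3+145,v/3+200)
g=lambda X:np.concatenate([proj("top",X)-T(210,120),proj("scene",X)-S(562,250)])
t=least_squares(g,[600,-250,100]);print("pad",t.x,t.fun)
print(r.get_state()['position'].round(1))
for th in(-.12,0,.2,.4,.6,.8,.9,.96,1.0):
    a=np.radians(55)-th;rr=112
    print(th,np.round([577-rr*np.cos(a)+10*np.sin(a)+9.5,70+rr*np.sin(a)+10*np.cos(a)+25],1))
E
```

```text
pad [ 628.21037504 -250.15019833  104.09249961] [-0.02379835  0.00991597 -0.01934848 -0.00246369]
[ 538.7 -248.2  318.9]
-0.12 [542.5 198.5]
0 [530.5 192.5]
0.2 [512.2 179.4]
0.4 [496.9 163. ]
0.6 [485.2 143.8]
0.8 [477.5 122.7]
0.9 [475.3 111.7]
0.96 [474.5 105. ]
1.0 [474.2 100.5]
```

The pad is at (628,-250,104), well clear of the fingers. I'll go down just pad-side of the grip.

```bash
python3 -m inch '[[[0.014,0.08,0],0],[[0.014,0.16,0],0],[[0.014,0.21,0],0],[[0.014,0.24,0],0],[[0.014,0.252,0],0],[[0.014,0.252,0],0],[[0.014,0.252,0],0],[[0.014,0.252,0],0]]'
```

```text
t: 2.92
position: [548.3, -243.8, 195.2]
orientation: [-0.707, 0.707, 0.004, -0.002]
wrist_force: [0.9, -0.0, 1.0]
finger_gap: 0.5
```

```bash
python3 -m inch '[[[-0.017,0.001,0],0],[[-0.033,0.003,0],0],[[-0.052,0.016,0],0],[[-0.07,0.029,0],0],[[-0.086,0.045,0],0],[[-0.1,0.062,0],0],[[-0.113,0.08,0],0],[[-0.124,0.1,0],0],[[-0.124,0.1,0],0],[[-0.124,0.1,0],0]]'; python3 - <<'E'
from h import *
im=snap("scene","sc3"); print(r.get_state()['position'].round(1),r.get_state()['wrist_force'].round(1))
cv2.imwrite("pics/sc3c.png",cv2.resize(im[180:360,120:300],(600,600),interpolation=3))
E
```

```text
t: 3.75
position: [484.5, -244.1, 143.0]
orientation: [0.707, -0.707, -0.002, 0.003]
wrist_force: [0.9, -0.6, 0.7]
finger_gap: 0.5
[ 485.  -244.2  143.4] [ 0.2  0.1 -0.3]
```

View pics/sc3c.png

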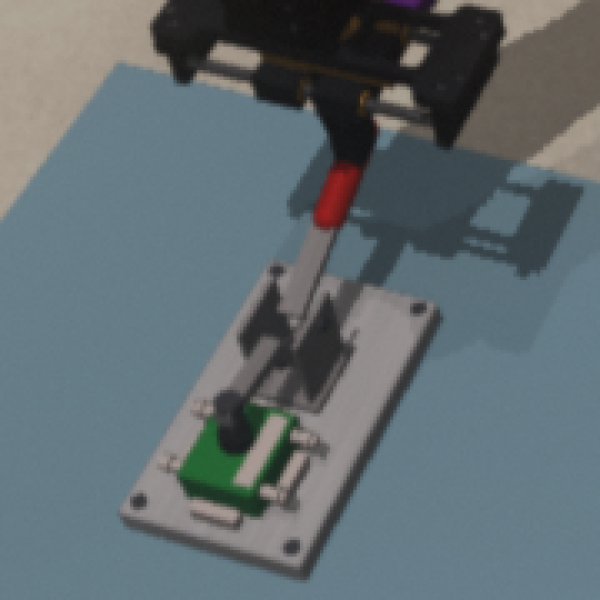

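The handle is well down with the fingertips on the grip, and the pad is coming down over the cartridge centre. I'll continue past centre.

```bash
python3 -m inch '[[[-0.008,0.02,-0.006],0],[[-0.015,0.041,-0.01],0],[[-0.017,0.052,-0.01],0],[[-0.019,0.063,-0.01],0],[[-0.02,0.07,-0.01],0],[[-0.021,0.077,-0.01],0],[[-0.021,0.077,-0.01],0]]'; python3 -m inch '[[[0,0.003,0],0],[[0,0.006,0],0],[[0,0.006,0],0],[[0,0.006,0],0]]'
```

```text
t: 4.38
position: [474.2, -249.6, 105.5]
orientation: [0.707, -0.707, -0.002, 0.003]
wrist_force: [-3.6, 0.7, 5.6]
finger_gap: 0.7
t: 4.72
position: [474.2, -249.7, 104.9]
orientation: [0.708, -0.706, -0.002, 0.003]
wrist_force: [-9.7, 3.9, 24.3]
finger_gap: 0.4
```

The force rises to 24 N with no further travel, so the handle is on its hard stop. I'll retreat and check.

```bash
python3 -m inch '[[[0,-0.05,0],0],[[0,-0.12,0],0],[[0,-0.2,0],0],[[0,-0.28,0],0],[[0,-0.36,0],0],[[0,-0.4,0.08],0],[[0,-0.4,0.16],0],[[0,-0.4,0.24],0],[[0,-0.4,0.3],0],[[0,-0.4,0.3],0],[[0,-0.4,0.3],0],[[0,-0.4,0.3],0]]'; python3 - <<'E'
from h import *
im=snap("scene","sc4");t=snap("top","top4"); print(r.get_state()['wrist_force'].round(1))
for p in[(442,-250,70),(472,-250,70),(656,-249,48)]:print(proj("scene",p),(proj("scene",p)-[120,180])*400/180,(proj("top",p)-[345,150])*400/115)
o=np.zeros((400,800,3),np.uint8);o[:,:400]=cv2.resize(im[180:360,120:300],(400,400),interpolation=3);o[:,400:]=cv2.resize(t[150:265,345:460],(400,400),interpolation=3)
cv2.imwrite("pics/c4.png",o)
E
```

```text
t: 5.72
position: [473.7, -100.2, 302.0]
orientation: [-0.707, 0.707, 0.002, -0.002]
wrist_force: [-0.9, -0.7, -0.0]
finger_gap: 0.9
[ 1.  -0.4 -1. ]
[235.85427951 225.54706826] [257.45395447 101.21570725] [167.02114174 361.82378404]
[229.92217868 235.63391695] [244.27150819 123.63092656] [166.82711878 320.85238057]
[191.95522784 311.25730607] [159.90050632 291.68290238] [159.83685645  87.73761704]
```

View pics/c4.png

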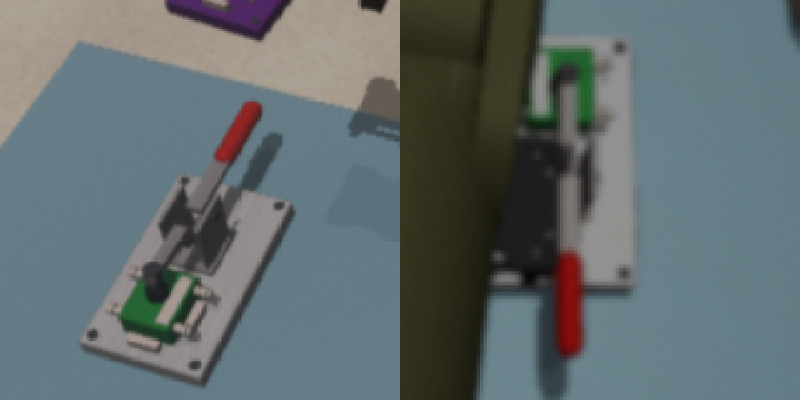

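View pics/sc4.png

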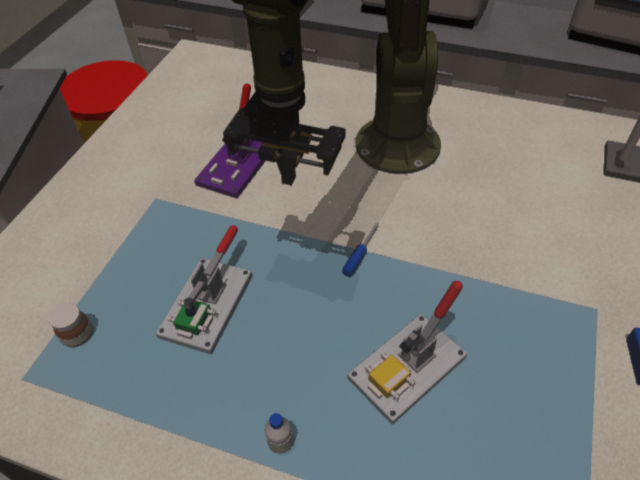

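The grip end is seen at crop (253,103), against (257,101) predicted for a level handle. The pad is on the middle of the green cartridge, and the yellow clamp is unchanged at (437,315). I'm handing in.

```bash
python3 -c "
from h import *
r.job_done(); s=r.get_state(); print(s['t'],s['wrist_force'].round(1))"
```

```text
the job is handed in; nothing more can be done
the job is handed in; nothing more can be done
```

I pushed the green clamp's handle down with the closed fingertips, past dead centre to its hard stop. I then backed the arm away and handed the job in at about 5.8 s.

- **Handle home:** at the stop, the last push raised the wrist force to about 26 N in all (24 N vertical) with no further travel. After release, the pictures showed the handle still level, with its grip end within a few pixels of the predicted closed position in both views.
- **Cartridge and yellow clamp:** the pad sits on the middle of the green cartridge, which is still between its rails. The yellow clamp is still open.
- **Robot clear:** the arm was clear of the jig, with the wrist force back to noise level.
- **Discrepancies:**
  - The measured TCP position varied by up to about 5 mm while the arm held still.
  - The two cameras disagreed by a few mm on where the jig stands.
  - My final state reading after hand-in returned nothing, because the interface was already closed.

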